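# Find the king pin that fits the knuckle and show it to the camera

## Robot

A 6-joint arm with a two-finger parallel gripper is mounted at the origin on the work surface. World frame = base frame: x ahead of the robot, y to its left, z up, the work surface at z = 0. Lengths are in m, angles in rad, forces in N, time in s.
With the tool pointing down it reaches from about 0.15 to 0.775 m from the base axis. Payload 6.1 kg.
Tool frame: the origin (TCP) lies at the very end of the fingers, on their centre line; the grasp point (between the pads) lies 19 mm behind it (env.pinch_z is the z of the grasp point in the tool frame, in m); z points along the fingers, y is the line along which they close (so a half turn about z gives the same grasp; the last joint's range is limited). The gripper opens to 85 mm and grips with 20 to 120 N. Pads are 22 mm wide; open, the fingers measure 114 mm over their backs; the gripper's body (76 mm by 85 mm) begins 54 mm behind the grasp point. The pads swing forward as they close: fully open they stand 13 mm farther back than shut.
Start: joints at [1.176, 0.126, -0.04, 1.405, 0, 1.571], TCP at [0.202, 0.485, 0.231] pointing down, gripper open.
Joint ranges: [-2.72, 2.72], [-0.95, 1.95], [-1.27, 1.35], [-1.78, 2.02], [-1.46, 1.47], [-3.14, 3.14]. Speed limits (rad/s): [2.39, 2.39, 3.01, 3.14, 3.14, 3.14].

## Interface

Orientations are given as a unit quaternion [x, y, z, w].
In Python, from cell import env gives the robot as it stands. The module is installed in compiled form; this text tells all that it offers.
- The arm moves only by the tool play_rows, never from a script. Its arguments are lists of equal length, an entry for each row: "grip": the gripper's target within -1 to 1 (shut at 1, half-way at 0, fully open at -1); "dp": the shift along the tool's x, y, z in units of 40 mm (1.0 is 40 mm), a list of three; "dr": the turn, a rotation vector about the tool's x, y, z in units of 5 degrees (1.0 is 5 degrees), a list of three. In form: {"grip": [grip, ...], "dp": [[tx, ty, tz], ...], "dr": [[ax, ay, az], ...]}. A call has 1 to 10 rows; each row shifts and turns the commanded pose from where the row before left it, along the tool's axes as they then stand; what a row does not reach is not made up. A row lasts 1/12 s, in which the tool goes at most 41.7 mm and 7.16 degrees, less where a joint would pass 70% of its speed; a pose out of reach is approached as far as the arm can. A call is refused whole if a number of a shift passes 1 or a number of a turn 1, either way. A call with a gripper value outside its range is refused whole. The fingers move at their own pace and stop on an object; "grip_force" is the grip in N (left out, the last holds). Time passes only in rows, so rows that do not move let the fingers close. It gives the time, the measured TCP pose, the force, the opening and the grip force at its end, in the units of the state.
- env.read_state(): the state, without advancing time (a new reading comes with each control period).
- env.camera(name): name is "scene" or "top" or "wrist"; returns (picture, depth): 384x512x3 uint8, red, green, blue; 384x512 float32, m along the optical axis (not along the pixel's ray), 0 where there is no reading.
- env.camera_model(name): a dict with "K" (3x3 intrinsics, pixels), "extrinsics" (4x4, takes a point from camera to world coordinates). Camera axes: x right, y up, looking along -z (the intrinsics and any distortion apply to the point x, -y, -z); pixel columns grow to the right and rows downward; lengths in m; the calibration is good to about 2 mm. A picture is of the moment at which its call begins: read the wrist's pose just before it. camera_model takes no time and is no camera call; for the wrist camera it gives the pose at the moment of the call.
- env.sign_off(): hands the job in; it is judged then, once.
The state is a dict: "time": time; "qpos": joint angles; "joint_vel": joint speeds; "joint_efforts": joint torques, N m; "position": TCP position; "orientation": TCP orientation; "force": force on the tool from outside, world axes, zero at the start; "torque": the same for the moment, N m; "gripper_width": opening from 0.0 (shut) to 1.0 (fully open); "finger_force": force on a finger pad.
Only numpy, scipy, OpenCV 4.12 (cv2) and the standard library are available. Lean on these libraries where they do the work, as an engineer would, in place of code of your own. Each camera call takes 0.05 s, during which the arm holds its last target. There are 200 camera calls.

## Task

Of the three king pins standing in the wooden tray, take the one whose shank slides into the bore of the customer's steering knuckle, and prove the fit by lowering it foot first into the bore for at least half of its shank. Then draw it out and present its foot to the small inspection camera: in the air, the end face squarely facing the lens and centred on its line of sight, 90 mm in front of the glass, and finish while still holding it there, steady. Do not touch the camera, leave the other goods where they lie, and the other two pins must end up standing in the tray.

Things in the scene. Friction and masses are not known exactly. Their poses are not given: they have to be found in the camera images.
- pin_22: loose steel king pin: round shank 22 mm in diameter, 60 mm long, foot chamfered, under a round head 42 mm in diameter, 16 mm high (76 mm in all). Origin: centre of the foot's end face; z along the axis, foot to head. Stands head up in one of the tray's compartments; which one varies. The thinnest, about 0.2 kg, the only one that fits the bore. A small dark hole marks its foot's centre.
- pin_29: loose steel king pin: round shank 29 mm in diameter, 60 mm long, foot chamfered, under a round head 42 mm in diameter, 16 mm high (76 mm in all). Origin: centre of the foot's end face; z along the axis, foot to head. Stands head up in one of the tray's compartments; which one varies. The middle one, about 0.26 kg; too thick for the bore.
- pin_34: loose steel king pin: round shank 34 mm in diameter, 60 mm long, foot chamfered, under a round head 42 mm in diameter, 16 mm high (76 mm in all). Origin: centre of the foot's end face; z along the axis, foot to head. Stands head up in one of the tray's compartments; which one varies. The thickest, about 0.32 kg; too thick for the bore.
- pin_22_head (a point): centre of the top of the head of pin_22, 76 mm from the centre of its foot along its axis.
- tray: fixed open wooden tray, 90 mm (x) by 256 mm (y) by 22 mm high, walls and floor 7 mm, with three compartments in a row along y, about 83 mm apart. Origin: centre of its underside, on the table; the pins stand on its floor, their heads 67 to 83 mm above the table.
- knuckle: fixed steel steering knuckle: block 80 by 80 mm, 50 mm high, with one vertical through bore, 25 mm in diameter, in its middle, 3 mm chamfer at the mouth; a low arm with a round eye, 32 mm high, reaches 112 mm from the bore along its own +x. Origin: under the bore's centre, on the table; z up.
- bore (a point): centre of the mouth of the knuckle's bore, in the block's top face, 50 mm above the table.
- lens: inspection camera head, fixed: black lens barrel 38 mm in diameter, white ring light 56 mm across, grey housing 60 mm wide reaching 82 mm back. Origin: centre of the front glass, 115 mm above the table. z axis: the line of sight, out of the lens; it always looks up 55 degrees above level, roughly back to the robot (at yaw 0 towards -x; yaw -0.6 to 0.05).
- camera: the fixed stand of the inspection camera: steel base plate 110 by 90 mm, 8 mm thick, with two posts beside the housing. Origin: on the table straight under the front glass; the plate runs from 20 mm in front of it to 90 mm behind it (its own +x).
- gear: bystander: loose steel gear wheel lying flat, about 83 mm across, 32 mm high at its hub, 0.5 kg. Origin: centre of its underside.
- bearing: bystander: loose steel bearing ring lying flat, 62 mm outside, 32 mm inside, 18 mm high. Origin: centre of its underside.
- wrench: bystander: loose spanner 160 mm long lying on the table along its own x. Origin: centre of its underside.
Not all that is in view belongs to the job. Leave any blue look-alike of the pin_22 alone.

How it is judged:
On the way:
1. the pin that fits stands upright in the knuckle's bore, at least 28 mm deep (z of pin_22 in the frame of bore below -0.028 m and horizontal distance between pin_22 and bore below 0.004 m and angle between pin_22's own z axis and vertical below 0.15 rad), for 0.2 s.
At the end, for the whole second after the job is handed in: The fingers alone hold the 22 mm pin at rest, foot towards the lens: foot centre 72 to 108 mm out along the line of sight and within 14 mm of it in each sideways direction, axis within 0.18 rad of it; the other two pins stand in the tray (z of pin_22 in the frame of lens between 0.072 and 0.108 m and x of pin_22 in the frame of lens between -0.014 and 0.014 m and y of pin_22 in the frame of lens between -0.014 and 0.014 m and angle between the z axis of pin_22 and the z axis of lens, either way round below 0.18 rad and z of pin_22_head in the frame of lens above 0.12 m and height (world z) of pin_22 above 0.12 m and contact force between pin_22 and the fingers above 1 N and contact force between pin_22 and knuckle below 0.2 N and contact force between pin_22 and tray below 0.2 N and contact force between pin_22 and lens below 0.2 N and contact force between pin_22 and camera below 0.2 N and linear speed of pin_22 below 0.02 m/s and angular speed of pin_22 below 0.15 rad/s and angle between each of pin_29, pin_34's own z axis and vertical below 0.3 rad and z of each of pin_29, pin_34 in the frame of tray below 0.03 m and x of pin_29 in the frame of tray between -0.045 and 0.045 m and y of pin_29 in the frame of tray between -0.128 and 0.128 m and x of pin_34 in the frame of tray between -0.045 and 0.045 m and y of pin_34 in the frame of tray between -0.128 and 0.128 m); the arm keeps its last pose, push and grip.
It fails at once if the camera or its stand is touched (more than 2 N) (contact force between any of camera, lens and anything else above 2 N).
It fails at once if a bystander is moved more than 30 mm (distance of any of gear, bearing, wrench from where it was at the start of the episode above 0.03 m).
It also fails if it takes over 51 s, if anything falls off the work surface, if the arm or the gripper's body presses on something with over 40 N, if the wrist force passes 120 N, or if a joint passes its speed limit or range.

## Working session

There is one attempt and no reset: what is moved stays moved. The work goes in short steps, Python scripts to look and compute and a tool call to move; the robot and the scene stay as the last step left them, time stands still between calls to the robot, and variables do not carry over. Pictures are saved under pics/ and viewed, at most 10 in all, crops included, and the job is handed in when it is done.

Besides the shell and the picture viewer there is one more tool, called after "Emit:" as a command line: name --argument value ..., lists and objects as JSON in quotes. play_rows: Moves the arm, as the interface text tells. Its arguments: {"type":"object","properties":{"grip":{"type":"array","items":{"type":"number"}},"dp":{"type":"array","items":{"type":"array","items":{"type":"number"}}},"dr":{"type":"array","items":{"type":"array","items":{"type":"number"}}},"grip_force":{"type":"number"}},"required":["grip","dp","dr"]}

```bash
mkdir -p pics; ls; cat > h.py <<'E'
import numpy as np, cv2
from cell import env
from scipy.spatial.transform import Rotation as R
def cast(name,u,v,z,cm=None):
    m=cm or env.camera_model(name);K=np.array(m["K"]);E=np.array(m["extrinsics"])
    d=np.linalg.inv(K)@[u,v,1];d=E[:3,:3]@[d[0],-d[1],-d[2]];o=E[:3,3]
    return o+d*(z-o[2])/d[2]
def pts(name,depth,m=None):
    m=m or env.camera_model(name);K=np.array(m["K"]);E=np.array(m["extrinsics"])
    v,u=np.mgrid[:384,:512];d=np.stack([u,v,np.ones_like(u)],-1)@np.linalg.inv(K).T*depth[...,None]
    d=d*[1,-1,-1];return d@E[:3,:3].T+E[:3,3]
E
python3 - <<'E'
from h import *
for n in ("scene","top"):
    m=env.camera_model(n);p,d=env.camera(n);print(m)
    np.savez(f"{n}.npz",p=p,d=d);cv2.imwrite(f"pics/{n}.png",cv2.resize(p[...,::-1],(800,600)))
print(env.read_state(),env.pinch_z)
E
```

```text
pics
{'K': array([[397.85491442,   0.        , 255.50168237],
       [  0.        , 397.85491442, 193.20489814],
       [  0.        ,   0.        ,   1.        ]]), 'extrinsics': array([[-0.78237273, -0.52737359,  0.33131557,  0.86884318],
       [ 0.62276351, -0.65590108,  0.42656697,  0.4719351 ],
       [-0.00764991,  0.54006562,  0.84158815,  1.00665168],
       [ 0.        ,  0.        ,  0.        ,  1.        ]])}
{'K': array([[356.91451483,   0.        , 263.28784054],
       [  0.        , 356.91451483, 194.34827351],
       [  0.        ,   0.        ,   1.        ]]), 'extrinsics': array([[ 0.01568092,  0.99237751, -0.12223331,  0.38734172],
       [-0.99983508,  0.01668264,  0.00717598,  0.00993846],
       [ 0.00916046,  0.12210062,  0.99247545,  1.23165711],
       [ 0.        ,  0.        ,  0.        ,  1.        ]])}
{'time': 0.1, 'qpos': array([ 1.17599732e+00,  1.26353580e-01, -4.04738427e-02,  1.40541567e+00,
       -4.09506804e-05,  1.57078694e+00]), 'joint_vel': array([-0.00226866, -0.00079513,  0.00318235, -0.00041711, -0.0004473 ,
        0.00087813]), 'joint_efforts': array([ 1.12664577e-03, -4.36906528e+01,  3.53604305e+01,  1.38115630e-02,
        2.03719374e-04, -1.50718073e-06]), 'position': array([0.20180021, 0.48427829, 0.23060375]), 'orientation': array([ 1.96115329e-01,  9.80580570e-01, -7.13350330e-04, -1.21795611e-04]), 'force': array([-0.29525892, -0.79453509,  0.08050812]), 'torque': array([-0.00106791,  0.04020502,  0.07286444]), 'finger_force': 0.0, 'gripper_width': 1.0008404544238796} -0.0187
```

View pics/scene.png

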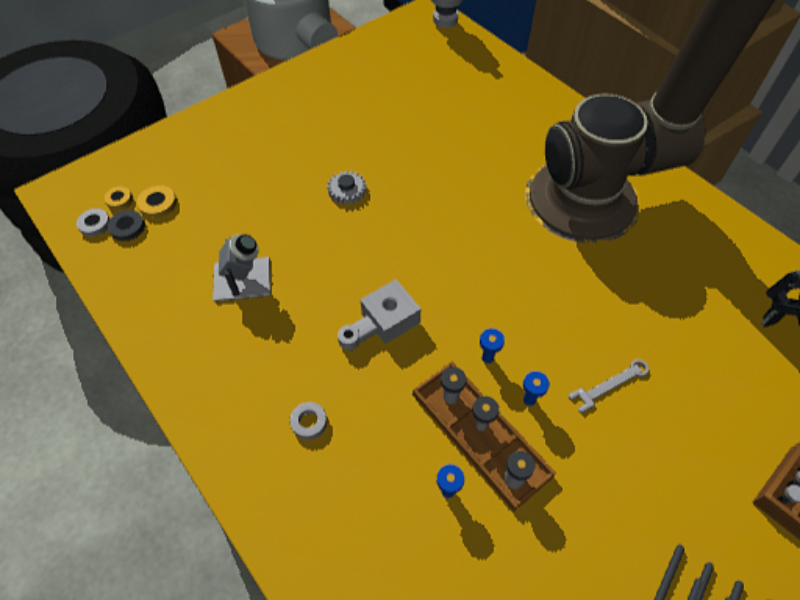

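View pics/top.png

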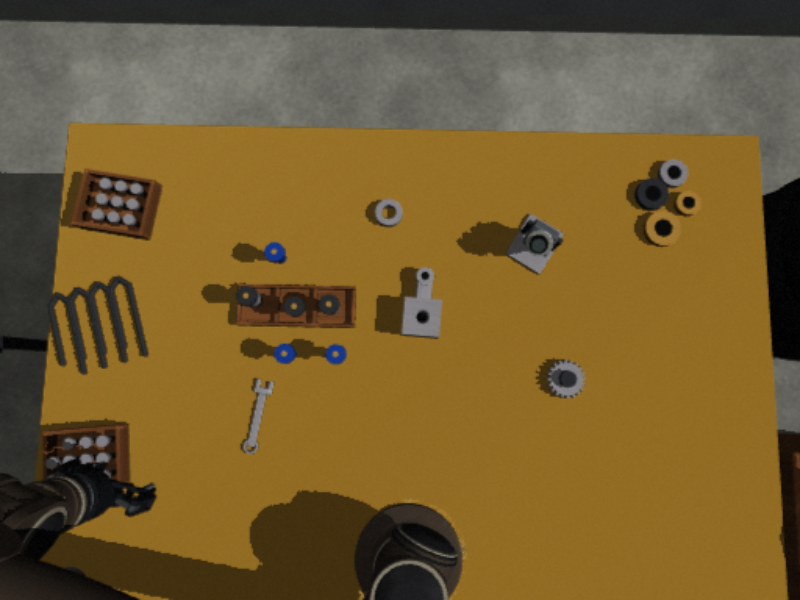

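Scene view: tray around (485,435) with three dark-headed pins at (453,380), (486,408), (521,465). There are three blue look-alikes at (492,340), (536,384) and (451,480), the knuckle bore is at (390,303), and the lens is at (243,245). Next I measure these and enlarge the tray.

```bash
python3 - <<'E'
from h import *
S=np.load("scene.npz");T=np.load("top.npz")
c=S['p'][222:332,258:362];cv2.imwrite("pics/crop.png",cv2.resize(c[...,::-1],None,fx=5.4,fy=5.4,interpolation=cv2.INTER_CUBIC))
for n,D in (("top",T),("scene",S)):
    P=pts(n,D['d']);m=((P[...,2]>.07)&(P[...,2]<.1)&(D['d']>0)).astype(np.uint8)
    k,l,s,ce=cv2.connectedComponentsWithStats(m)
    for i in range(1,k):
        if s[i,4]>25:
            q=P[l==i]; print(n,ce[i].round(1),s[i,4],q.mean(0).round(4),cast(n,*ce[i],.083)[:2].round(4),D['p'][l==i].mean(0).round())
    m=((P[...,2]>.043)&(P[...,2]<.057)&(D['d']>0)).astype(np.uint8)
    k,l,s,ce=cv2.connectedComponentsWithStats(m)
    for i in range(1,k):
        if s[i,4]>200:
            cn=cv2.findContours((l==i).astype(np.uint8),0,1)[0][0]
            r=cv2.minAreaRect(np.array([cast(n,*x[0],.05)[:2] for x in cn],np.float32)*1000);print(n,"block",ce[i],s[i],r)
    # lens region
    lab=((P[...,2]>.09)&(P[...,2]<.2)&(P[...,1]<0)&(P[...,0]>.3)&(D['d']>0))
    print(n,"cam",lab.sum(),P[lab].mean(0) if lab.any() else 0, np.argwhere(lab).mean(0))
E
```

```text
top [345.8 150.4] 157 [ 0.6785 -0.2674  0.0871] [ 0.6794 -0.2683] [61. 62. 62.]
top [175.4 160.9] 127 [0.6356 0.2927 0.0762] [0.6341 0.291 ] [ 36.  59. 123.]
top [157.7 189.2] 140 [0.54   0.3439 0.0831] [0.54   0.3439] [50. 47. 43.]
top [210.2 194.6] 133 [0.5251 0.1735 0.0836] [0.5252 0.1735] [53. 49. 44.]
top [188.2 195.9] 137 [0.5197 0.2444 0.0828] [0.5197 0.2444] [51. 47. 43.]
top [181.9 225.9] 135 [0.4228 0.262  0.0768] [0.4226 0.2606] [ 37.  59. 123.]
top [214.8 226.3] 132 [0.4234 0.1563 0.0762] [0.4232 0.1554] [ 41.  62. 124.]
top [243.  353.3] 34 [0.0344 0.0563 0.0789] [0.0357 0.0562] [30. 27. 23.]
top block [269.78544776 202.5261194 ] [257 190  26  26 536] ((505.8671875, -20.594844818115234), (79.86238098144531, 80.52571868896484), 86.15756225585938)
top cam 292 [ 0.66263098 -0.26179052  0.10882226] [153.52739726 345.76027397]
scene [285.7   1.6] 82 [-0.1542 -0.6315  0.0827] [-0.1539 -0.6311] [63. 63. 63.]
scene [381.1 123.3] 228 [0.0415 0.0463 0.0831] [0.0414 0.0463] [41. 38. 32.]
scene [149.9 167.1] 267 [ 0.6876 -0.255   0.0859] [ 0.687  -0.2572] [68. 72. 73.]
scene [314.4 217.3] 174 [0.4273 0.1585 0.0759] [0.4307 0.161 ] [ 27.  73. 150.]
scene [289.7 243. ] 221 [0.5309 0.1763 0.0821] [0.5313 0.1766] [63. 63. 57.]
scene [342.8 245.3] 207 [0.4268 0.2642 0.0756] [0.4303 0.2658] [ 28.  73. 148.]
scene [310.3 261.9] 231 [0.5251 0.2471 0.0821] [0.5255 0.2473] [63. 63. 58.]
scene [332.9 297.7] 262 [0.5453 0.3469 0.0826] [0.5454 0.347 ] [65. 65. 59.]
scene [288.  306.1] 246 [0.6393 0.2947 0.0761] [0.641  0.2961] [ 28.  75. 154.]
scene block [249.51796407 195.43113772] [231 179  38  34 668] ((509.6968078613281, -18.471012115478516), (83.46833801269531, 82.0924301147461), 86.20025634765625)
scene cam 342 [ 0.67081078 -0.25610905  0.10719994] [159.43567251 153.12573099]
```

View pics/crop.png

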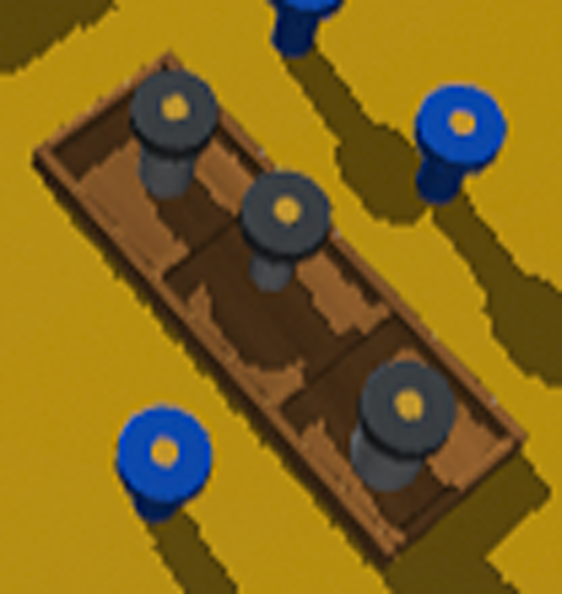

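The middle pin, at crop (270,270) and top px (188,196), has the thinnest shank: about 38 px wide against about 50 for the upper one and 62 for the lower one. It is grey rather than blue and stands in the tray, so it's pin_22. Next I move above it.

```bash
cat >> h.py <<'E'
def frame(zdir,ydir):
    z=np.array(zdir,float);z/=np.linalg.norm(z);y=np.array(ydir,float);y-=y@z*z;y/=np.linalg.norm(y)
    return R.from_matrix(np.c_[np.cross(y,z),y,z])
def rows(p1,r1,n,p0=None,r0=None):
    s=env.read_state();p=np.array(s["position"]) if p0 is None else np.array(p0);r=R.from_quat(s["orientation"]) if r0 is None else r0
    w=(r.inv()*r1).as_rotvec();st=(np.array(p1)-p)/n
    dp=[(r*R.from_rotvec(w*i/n)).inv().apply(st)/.04 for i in range(n)]
    print("dp",[[round(float(v),2) for v in d] for d in dp],"dr",(w/n/np.deg2rad(5)).round(3).tolist(),"n",n,"pos",p.round(4))
E
python3 - <<'E'
from h import *
rows([.52,.245,.25],frame([0,0,-1],[1,0,0]),15)
E
```

```text
dp [[-0.64, -0.16, -0.03], [-0.65, -0.11, -0.03], [-0.66, -0.06, -0.03], [-0.66, -0.01, -0.03], [-0.66, 0.04, -0.03], [-0.66, 0.09, -0.03], [-0.65, 0.15, -0.03], [-0.63, 0.2, -0.03], [-0.62, 0.24, -0.03], [-0.6, 0.29, -0.03], [-0.57, 0.34, -0.03], [-0.54, 0.38, -0.03], [-0.51, 0.42, -0.03], [-0.48, 0.46, -0.03], [-0.44, 0.5, -0.03]] dr [-0.001, 0.001, 0.898] n 15 pos [0.2018 0.4843 0.2306]
```

Emit:
play_rows --grip '[-1,-1,-1,-1,-1,-1,-1,-1,-1,-1]' --dp '[[-0.64,-0.16,-0.03],[-0.65,-0.11,-0.03],[-0.66,-0.06,-0.03],[-0.66,-0.01,-0.03],[-0.66,0.04,-0.03],[-0.66,0.09,-0.03],[-0.65,0.15,-0.03],[-0.63,0.2,-0.03],[-0.62,0.24,-0.03],[-0.6,0.29,-0.03]]' --dr '[[0,0,0.9],[0,0,0.9],[0,0,0.9],[0,0,0.9],[0,0,0.9],[0,0,0.9],[0,0,0.9],[0,0,0.9],[0,0,0.9],[0,0,0.9]]' --grip_force 110

```text
time: 0.93
position: [0.4145, 0.3241, 0.243]
orientation: [0.558, 0.83, -0.0, -0.0]
force: [0.6, 0.2, 0.3]
gripper_width: 1.0
finger_force: 0.0
```

Emit:
play_rows --grip '[-1,-1,-1,-1,-1,-1,-1]' --dp '[[-0.57,0.34,-0.03],[-0.54,0.38,-0.03],[-0.51,0.42,-0.03],[-0.48,0.46,-0.03],[-0.44,0.5,-0.03],[0,0,0],[0,0,0]]' --dr '[[0,0,0.9],[0,0,0.9],[0,0,0.9],[0,0,0.9],[0,0,0.9],[0,0,0],[0,0,0]]'

```text
time: 1.52
position: [0.5202, 0.2444, 0.2485]
orientation: [0.708, 0.706, -0.001, -0.0]
force: [-1.0, -0.4, 0.6]
gripper_width: 0.997
finger_force: 0.0
```

```bash
python3 - <<'E'
from h import *
s=env.read_state();print(s["position"],s["orientation"],s["qpos"])
m=env.camera_model("wrist");p,d=env.camera("wrist");print(m["extrinsics"])
cv2.imwrite("pics/w1.png",p[...,::-1])
P=pts("wrist",d,m);k,l,st,ce=cv2.connectedComponentsWithStats(((P[...,2]>.07)&(P[...,2]<.095)&(d>0)).astype(np.uint8))
for i in range(1,k):
    if st[i,4]>200:print(ce[i].round(1),st[i],P[l==i].mean(0).round(4),cast("wrist",*ce[i],.083,m).round(4))
E
```

```text
[0.52015999 0.24440798 0.24846995] [ 7.08372803e-01  7.05838087e-01 -6.51999641e-04 -3.76333963e-04] [4.39117208e-01 2.24117617e-01 1.16052651e-01 1.46421294e+00
 2.68066666e-04 2.01349797e+00]
[[ 0.99999629  0.00170187  0.00212761  0.52146926]
 [-0.00230187  0.94550949  0.32558641  0.32777447]
 [-0.00145757 -0.3255901   0.94550989  0.39059891]
 [ 0.          0.          0.          1.        ]]
[277.6  59.9] [ 254   35   48   51 1912] [0.5426 0.3461 0.0825] [0.5426 0.3462 0.083 ]
[376.5 119.8] [ 354   98   46   45 1597] [0.637  0.2943 0.0754] [0.6342 0.2952 0.083 ]
[154.4 152.4] [ 133  131   44   43 1444] [0.4254 0.2638 0.0754] [0.4277 0.2654 0.083 ]
[254.5 170.6] [ 234  149   42   44 1470] [0.5225 0.2472 0.0821] [0.5225 0.2475 0.083 ]
[260.  236.1] [ 241  216   39   41 1272] [0.5281 0.177  0.0817] [0.5281 0.1777 0.083 ]
[164.9 248.5] [ 145  231   40   36 1083] [0.4262 0.1593 0.0753] [0.4285 0.1635 0.083 ]
```

View pics/w1.png

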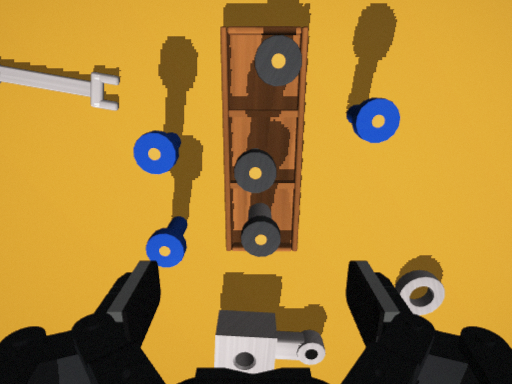

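Wrist view: tray pins at (278,60), (255,172) and (260,237). The target is the middle one at (255,172), about (0.522, 0.246). The blue ones are clear of the fingers, so I descend on it.

Emit:
play_rows --grip '[-1,-1,-1,-1,-1,-1,-1,-1,-1]' --dp '[[0.04,0.045,0.7],[0,0,0.7],[0,0,0.7],[0,0,0.7],[0,0,0.7],[0,0,0.7],[0,0,0.5],[0,0,0.2],[0,0,0]]' --dr '[[0,0,0],[0,0,0],[0,0,0],[0,0,0],[0,0,0],[0,0,0],[0,0,0],[0,0,0],[0,0,0]]'

```text
time: 2.32
position: [0.5191, 0.247, 0.0513]
orientation: [0.707, 0.707, -0.002, -0.001]
force: [0.0, 1.1, -0.0]
gripper_width: 1.0
finger_force: 0.0
```

Emit:
play_rows --grip '[1,1,1,1,1,1,1,1,1,1]' --dp '[[0,0,0],[0,0,0],[0,0,0],[0,0,0],[0,0,0],[0,0,0],[0,0,0],[0,0,0],[0,0,0],[0,0,0]]' --dr '[[0,0,0],[0,0,0],[0,0,0],[0,0,0],[0,0,0],[0,0,0],[0,0,0],[0,0,0],[0,0,0],[0,0,0]]'

```text
time: 3.15
position: [0.5226, 0.2475, 0.0554]
orientation: [0.708, 0.706, 0.002, 0.0]
force: [-0.3, 0.4, 6.1]
gripper_width: 0.456
finger_force: 109.7
```

Emit:
play_rows --grip '[1,1,1,1,1,1,1,1]' --dp '[[0,0,-0.2],[0,0,-0.5],[0,0,-0.6],[0,0,-0.6],[0,0,-0.6],[0,0,-0.5],[0,0,-0.2],[0,0,0]]' --dr '[[0,0,0],[0,0,0],[0,0,0],[0,0,0],[0,0,0],[0,0,0],[0,0,0],[0,0,0]]'

```text
time: 3.82
position: [0.5224, 0.2473, 0.1839]
orientation: [0.708, 0.706, 0.002, 0.001]
force: [0.5, 0.0, -1.5]
gripper_width: 0.459
finger_force: 110.8
```

```bash
python3 - <<'E'
from h import *
s=env.read_state();print(s["position"],s["orientation"],s["gripper_width"],s["force"])
p,d=env.camera("wrist");q,dq=env.camera("scene")
c=q[180:280,240:373]
cv2.imwrite("pics/w2.png",np.hstack([cv2.resize(p[...,::-1],(400,300)),cv2.resize(c[...,::-1],(400,300))]))
m=env.camera_model("scene");P=pts("scene",dq)
k=(dq>0)&(abs(P[...,0]-.52)<.04)&(abs(P[...,1]-.246)<.04)&(P[...,2]>.09)
print(k.sum())
E
```

```text
[0.52241119 0.24729665 0.18385505] [7.07868015e-01 7.06341811e-01 1.91403746e-03 6.75409646e-04] 0.45875428788979883 [ 0.50358062  0.00742622 -1.50400667]
6880
```

View pics/w2.png

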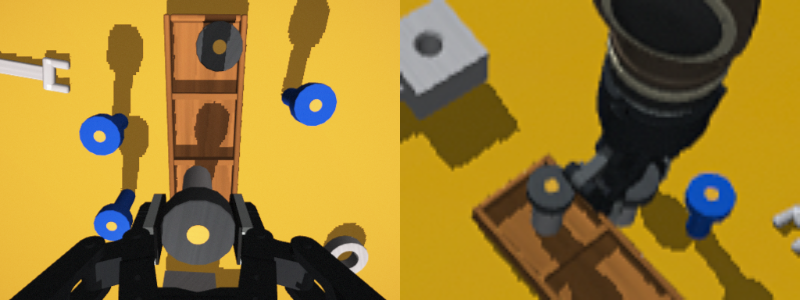

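The pin is held by its head, upright. In the wrist half the head is at about (198,228), and the other tray pins are undisturbed. Next I measure the pin's offset in the grip and refine the bore position.

```bash
python3 - <<'E'
from h import *
s=env.read_state();T=np.array(s["position"]);r=R.from_quat(s["orientation"])
m=env.camera_model("wrist");p,d=env.camera("wrist")
hsv=cv2.cvtColor(p,cv2.COLOR_RGB2HSV);P=pts("wrist",d,m);Q=r.inv().apply((P-T).reshape(-1,3)).reshape(P.shape)
top=(d>0)&(np.hypot(Q[...,0],Q[...,1])<.03)&(abs(Q[...,2]+.0276)<.008)
dot=(top&(hsv[...,0]>12)&(hsv[...,0]<35)&(hsv[...,1]>80))
v,u=np.argwhere(dot).mean(0);print("dot",u,v,dot.sum(),Q[dot].mean(0),r.inv().apply(cast("wrist",u,v,T[2]+.0276,m)-T))
A=Q[top];c=A.mean(0);n=np.linalg.svd(A-c,full_matrices=False)[2][2];print("plane",top.sum(),c,n)
e=cv2.fitEllipse(cv2.findContours(top.astype(np.uint8),0,1)[0][0]);print("ell",e, r.inv().apply(cast("wrist",*e[0],T[2]+.0276,m)-T))
# shank
w=(d>0)&(np.hypot(Q[...,0],Q[...,1])<.03)&(Q[...,2]>-.01)&(Q[...,2]<.06);print("shank",w.sum(),np.percentile(Q[w],[2,50,98],axis=0).round(4).tolist())
E
```

```text
dot 253.79566563467492 301.4117647058824 646 [-0.0024741   0.00131099 -0.02752004] [-0.00238568  0.00131265 -0.02760005]
plane 8383 [ 0.00192578  0.00053493 -0.02698702] [ 0.04320105  0.00284224 -0.99906236]
ell ((251.8549041748047, 292.0279235839844), (87.62451934814453, 130.18893432617188), 90.51559448242188) [ 0.00218607  0.00050653 -0.02760098]
shank 1122 [[0.0017, -0.0248, -0.0095], [0.0079, 0.0004, 0.0211], [0.0109, 0.0256, 0.0437]]
```

Emit:
play_rows --grip '[1,1,1,1,1,1,1,1,1,1]' --dp '[[-0.3,-0.05,-0.4],[-0.6,-0.05,-0.4],[-0.6,-0.05,-0.4],[-0.6,-0.05,-0.4],[-0.6,-0.05,-0.4],[-0.6,-0.05,-0.4],[-0.6,-0.05,-0.3],[-0.5,-0.03,-0.2],[0,0,0],[0,0,0]]' --dr '[[0,0,0],[0,0,0],[0,0,0],[0,0,0],[0,0,0],[0,0,0],[0,0,0],[0,0,0],[0,0,0],[0,0,0]]'

```text
time: 4.8
position: [0.5057, 0.0701, 0.2963]
orientation: [0.709, 0.706, -0.0, -0.0]
force: [0.7, 0.1, -3.0]
gripper_width: 0.455
finger_force: 110.9
```

```bash
python3 - <<'E'
from h import *
s=env.read_state();T=np.array(s["position"]);print(T,s["orientation"],s["gripper_width"])
m=env.camera_model("wrist");p,d=env.camera("wrist");P=pts("wrist",d,m)
cv2.imwrite("pics/w3.png",p[...,::-1])
blk=((d>0)&(abs(P[...,2]-.05)<.012)&(abs(P[...,0]-.507)<.05)&(abs(P[...,1]+.02)<.05)).astype(np.uint8)
g=cv2.cvtColor(p,cv2.COLOR_RGB2GRAY)
cs,h=cv2.findContours(((g>110)&(blk>0)).astype(np.uint8),cv2.RETR_CCOMP,cv2.CHAIN_APPROX_NONE)
for i,c in enumerate(cs):
    if len(c)>20:
        e=cv2.fitEllipse(c);r=cv2.minAreaRect(np.array([cast("wrist",*x[0],.05,m)[:2] for x in c],np.float32)*1000)
        print(h[0][i][3],len(c),e,cast("wrist",*e[0],.05,m).round(4),r)
E
```

```text
[0.50571157 0.07011782 0.29632892] [ 7.08580919e-01  7.05629254e-01 -4.33478610e-04 -4.99590840e-04] 0.4546168534732232
-1 267 ((254.2077178955078, 221.52684020996094), (63.06875991821289, 67.69141387939453), 77.73401641845703) [ 0.5079 -0.0152  0.05  ] ((508.32855224609375, -17.534626007080078), (76.81388854980469, 79.8707504272461), 86.06676483154297)
```

View pics/w3.png

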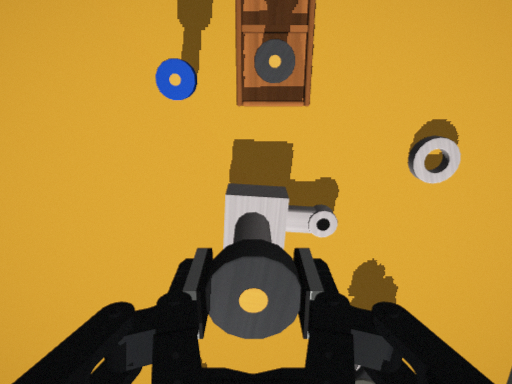

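The knuckle block top is at (255,222) but the pin hides the bore, so I shift 50 mm toward -y to clear the view.

Emit:
play_rows --grip '[1,1,1,1,1]' --dp '[[-0.4,0,0],[-0.5,0.0,0],[-0.4,0.0,0],[0,0,0],[0,0,0]]' --dr '[[0,0,0],[0,0,0],[0,0,0],[0,0,0],[0,0,0]]'

```text
time: 5.27
position: [0.5055, 0.0194, 0.296]
orientation: [0.708, 0.706, -0.001, -0.001]
force: [0.0, 0.4, -2.3]
gripper_width: 0.462
finger_force: 110.9
```

```bash
python3 - <<'E'
from h import *
s=env.read_state();T=np.array(s["position"]);print(T,s["orientation"])
m=env.camera_model("wrist");p,d=env.camera("wrist");P=pts("wrist",d,m)
cv2.imwrite("pics/w4.png",p[...,::-1])
g=cv2.cvtColor(p,cv2.COLOR_RGB2GRAY)
near=(abs(P[...,0]-.507)<.06)&(abs(P[...,1]+.018)<.06)
cs,h=cv2.findContours(((g>110)&(abs(P[...,2]-.05)<.012)&near).astype(np.uint8),cv2.RETR_CCOMP,cv2.CHAIN_APPROX_NONE)
for i,c in enumerate(cs):
    if len(c)>20:
        e=cv2.fitEllipse(c);r=cv2.minAreaRect(np.array([cast("wrist",*x[0],.05,m)[:2] for x in c],np.float32)*1000)
        print(h[0][i][3],len(c),np.round(e[0],1),np.round(e[1],1),cast("wrist",*e[0],.05,m).round(4),r)
E
```

```text
[0.50553104 0.01937352 0.29597376] [ 7.07931293e-01  7.06280417e-01 -6.11819693e-04 -9.39601035e-04]
-1 249 [254.6 185.9] [70.3 76.2] [ 0.5082 -0.0178  0.05  ] ((508.0937194824219, -20.45978546142578), (79.9283447265625, 79.8950424194336), 86.09603118896484)
0 65 [254.9 188.7] [22.2 23.2] [ 0.5085 -0.0214  0.05  ] ((508.6234130859375, -21.408912658691406), (29.908607482910156, 27.375892639160156), 89.98570251464844)
```

```bash
python3 - <<'E'
from h import *
s=env.read_state();T=np.array(s["position"]);r=R.from_quat(s["orientation"])
m=env.camera_model("wrist");p,d=env.camera("wrist");P=pts("wrist",d,m);Q=r.inv().apply((P-T).reshape(-1,3)).reshape(P.shape)
ok=(d>0)&(np.hypot(Q[...,0],Q[...,1])<.035)&(Q[...,2]<.052)&(Q[...,2]>-.035)
for z0 in np.arange(-.03,.052,.008):
    k=ok&(Q[...,2]>=z0)&(Q[...,2]<z0+.008)
    kk=k&(abs(Q[...,1]-.001)<.004)
    if kk.any():print(round(z0+.004,3),kk.sum(),"x front",np.median(Q[kk][:,0]).round(4),np.percentile(Q[kk][:,0],95).round(4),"y range",np.percentile(Q[k][:,1],[3,97]).round(4), "vrange",np.argwhere(kk)[:,0].min(),np.argwhere(kk)[:,0].max())
E
```

```text
-0.026 1709 x front 0.0014 0.0186 y range [-0.0224  0.0235] vrange 249 338
-0.018 173 x front 0.0187 0.0192 y range [-0.0306  0.0323] vrange 240 250
-0.01 36 x front 0.0185 0.0188 y range [-0.0305  0.032 ] vrange 239 241
0.006 18 x front 0.0086 0.0093 y range [-0.0043  0.0037] vrange 236 238
0.014 100 x front 0.0086 0.0091 y range [-0.0078  0.0089] vrange 230 238
0.022 92 x front 0.0085 0.0093 y range [-0.0094  0.01  ] vrange 224 232
0.03 77 x front 0.0084 0.0092 y range [-0.0099  0.0101] vrange 218 226
0.038 66 x front 0.0085 0.009 y range [-0.0098  0.01  ] vrange 213 219
0.046 24 x front 0.0086 0.009 y range [-0.0091  0.0093] vrange 212 215
```

View pics/w4.png

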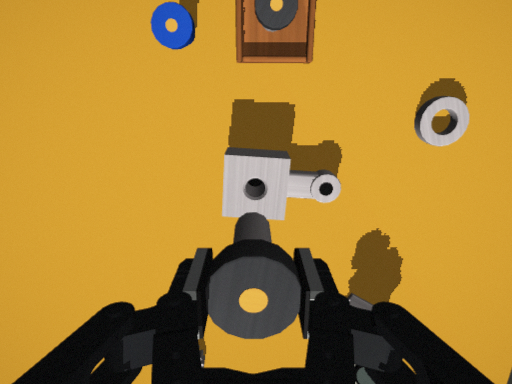

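The bore is clear at (255,188), world about (0.508, -0.021). The pin axis sits 2.3 mm toward tool -x, without tilt. I go to just above the mouth.

Emit:
play_rows --grip '[1,1,1,1,1,1,1,1,1,1]' --dp '[[-0.45,0.03,0.2],[-0.5,0.02,0.6],[0,0,0.7],[0,0,0.7],[0,0,0.7],[0,0,0.7],[0,0,0.6],[0,0,0.4],[0,0,0.1],[0,0,0]]' --dr '[[0,0,0],[0,0,0],[0,0,0],[0,0,0],[0,0,0],[0,0,0],[0,0,0],[0,0,0],[0,0,0],[0,0,0]]'

```text
time: 6.2
position: [0.5067, -0.0182, 0.1079]
orientation: [0.707, 0.707, -0.001, -0.001]
force: [-0.8, 0.3, -1.6]
gripper_width: 0.455
finger_force: 111.0
```

Emit:
play_rows --grip '[1,1,1]' --dp '[[0,0,0],[0,0,0],[0,0,0]]' --dr '[[0,0,0],[0,0,0],[0,0,0]]'

```text
time: 6.45
position: [0.5087, -0.0189, 0.1108]
orientation: [0.708, 0.706, 0.001, 0.001]
force: [1.1, 0.1, -2.3]
gripper_width: 0.458
finger_force: 111.0
```

Emit:
play_rows --grip '[1,1,1,1,1,1]' --dp '[[0,0,0.1],[0,0,0.1],[0,0,0.1],[0,0,0.1],[0,0,0.1],[0,0,0]]' --dr '[[0,0,0],[0,0,0],[0,0,0],[0,0,0],[0,0,0],[0,0,0]]'

```text
time: 6.95
position: [0.507, -0.0191, 0.0881]
orientation: [0.708, 0.706, -0.001, -0.001]
force: [0.8, -1.0, -3.3]
gripper_width: 0.461
finger_force: 111.0
```

Emit:
play_rows --grip '[1,1,1,1,1,1,1]' --dp '[[0,0,0.1],[0,0,0.1],[0,0,0.1],[0,0,0.1],[0,0,0.1],[0,0,0.1],[0,0,0]]' --dr '[[0,0,0],[0,0,0],[0,0,0],[0,0,0],[0,0,0],[0,0,0],[0,0,0]]'

```text
time: 7.53
position: [0.5071, -0.0191, 0.0643]
orientation: [0.708, 0.706, -0.0, -0.001]
force: [0.4, -0.6, -3.5]
gripper_width: 0.464
finger_force: 111.0
```

Emit:
play_rows --grip '[1,1,1,1]' --dp '[[0,0,0.1],[0,0,0.1],[0,0,0],[0,0,0]]' --dr '[[0,0,0],[0,0,0],[0,0,0],[0,0,0]]'

```text
time: 7.87
position: [0.5074, -0.0191, 0.057]
orientation: [0.708, 0.706, -0.0, -0.0]
force: [0.4, -0.0, -2.5]
gripper_width: 0.457
finger_force: 111.0
```

About 41 mm deep without resistance, and held there for more than 0.2 s. Drawing it out.

Emit:
play_rows --grip '[1,1,1,1,1,1,1,1,1,1]' --dp '[[0,0,0],[0,0,-0.15],[0,0,-0.3],[0,0,-0.4],[0,0,-0.5],[0,0,-0.7],[0,0,-0.9],[0,0,-0.9],[0,0,-0.9],[0,0,-0.4]]' --dr '[[0,0,0],[0,0,0],[0,0,0],[0,0,0],[0,0,0],[0,0,0],[0,0,0],[0,0,0],[0,0,0],[0,0,0]]'

```text
time: 8.7
position: [0.5086, -0.0192, 0.2691]
orientation: [0.708, 0.706, 0.002, 0.003]
force: [0.8, -0.2, -2.3]
gripper_width: 0.461
finger_force: 111.1
```

```bash
python3 - <<'E'
from h import *
s=env.read_state();print(s["position"],s["qpos"])
for n in ("scene","top"):
    m=env.camera_model(n);p,d=env.camera(n);P=pts(n,d,m)
    k=((d>0)&(abs(P[...,0]-.69)<.09)&(abs(P[...,1]+.265)<.09)&(P[...,2]>.06)&(P[...,2]<.2))
    print(n,k.sum()); a=np.argwhere(k)
    np.savez(n+"2.npz",p=p,P=P)
    y,x=np.median(a,0).astype(int);c=p[y-27:y+33,x-32:x+33,::-1]
    cv2.imwrite(f"pics/l_{n}.png",cv2.resize(c,(390,360),interpolation=cv2.INTER_CUBIC));print(x-32,y-27)
a=cv2.imread("pics/l_scene.png");b=cv2.imread("pics/l_top.png");cv2.imwrite("pics/lens.png",np.hstack([a,b]))
E
```

```text
[ 0.50864288 -0.01915325  0.26908079] [-3.76383132e-02  9.30796518e-02  6.06372621e-03  1.47694330e+00
  8.66715321e-07  1.53531180e+00]
scene 562
119 136
top 394
314 125
```

View pics/lens.png

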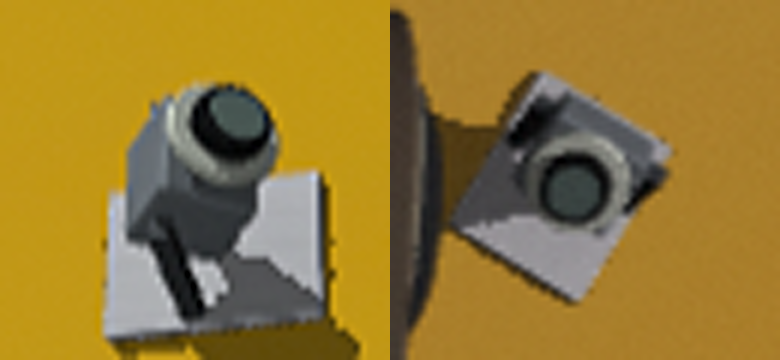

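The lens glass is at scene crop (240,114) and top crop (575,188), with the plate turned about 0.55 rad. I compute the lens frame from both views.

```bash
python3 - <<'E'
from h import *
gl=[]
for n,x0,y0,cx,cy in (("scene",119,136,240,114),("top",314,125,185,188)):
    Z=np.load(n+"2.npz");p,P=Z["p"],Z["P"];g=p.astype(int)
    # refine: dark barrel+glass blob inside ring
    u=(cx+.5)/6-.5+x0;v=(cy+.5)/6-.5+y0
    m=env.camera_model(n);E=np.array(m["extrinsics"]);a=cast(n,u,v,.115);print(n,round(u,1),round(v,1),"glass@.115",a.round(4),"depth",P[int(round(v)),int(round(u))].round(4));gl.append((E[:3,3],(a-E[:3,3])/np.linalg.norm(a-E[:3,3])))
    # plate
    k=((abs(P[...,2]-.008)<.006)&(np.hypot(P[...,0]-.7,P[...,1]+.27)<.11)&((g.max(-1)-g.min(-1))<45)).astype(np.uint8)
    pp=np.array([cast(n,x,y,.008)[:2] for y,x in np.argwhere(k)],np.float32)*1000
    print("plate",len(pp),cv2.minAreaRect(pp),cv2.boxPoints(cv2.minAreaRect(pp)).round().tolist())
    # glass-face plane
    q=P[int(v)-4:int(v)+5,int(u)-4:int(u)+5].reshape(-1,3);c=np.median(q,0);q=q[np.linalg.norm(q-c,axis=1)<.02];N=np.linalg.svd(q-q.mean(0))[2][2];N*=np.sign(N[2]);print("normal",N.round(3),len(q))
(o1,d1),(o2,d2)=gl;t=np.linalg.lstsq(np.c_[d1,-d2],o2-o1,rcond=None)[0];print("tri",o1+t[0]*d1,o2+t[1]*d2)
E
```

```text
scene 158.6 154.6 glass@.115 [ 0.6515 -0.2551  0.115 ] depth [ 0.6511 -0.2539  0.114 ]
plate 599 ((683.2405395507812, -271.4793701171875), (94.52015686035156, 108.3847427368164), 58.24169921875) [[612.0, -283.0], [704.0, -340.0], [754.0, -260.0], [662.0, -203.0]]
normal [-0.508  0.309  0.804] 69
top 344.4 155.9 glass@.115 [ 0.6532 -0.2559  0.115 ] depth [ 0.6534 -0.2551  0.1128]
plate 373 ((680.1947631835938, -271.301025390625), (90.69364929199219, 110.33355712890625), 59.09086608886719) [[610.0, -282.0], [704.0, -339.0], [751.0, -261.0], [656.0, -204.0]]
normal [-0.284  0.357  0.89 ] 79
tri [ 0.65164199 -0.25456277  0.11565559] [ 0.65289904 -0.25561195  0.11620463]
```

```bash
cat >> h.py <<'E'
Lp=np.array([.652,-.2553,.115]);yaw=-.545
Lz=np.array([-np.cos(yaw)*np.cos(np.deg2rad(55)),-np.sin(yaw)*np.cos(np.deg2rad(55)),np.sin(np.deg2rad(55))])
R0=frame([0,0,-1],[1,0,0]);R1=R.align_vectors([-Lz],[[0,0,-1]])[0]
a=np.cross([0,0,-1],-Lz);R1=R.from_rotvec(a/np.linalg.norm(a)*np.deg2rad(35))*R0
OFF=np.array([-.0018,0,.0484])
def tcp(out): return Lp+out*Lz-R1.apply(OFF)
E
python3 - <<'E'
from h import *
s=[env.read_state()["position"]];print(tcp(.15),tcp(.09),R1.as_quat())
rows(tcp(.15),R1,12,p0=[.5078,-.0188,.269],r0=R0)
E
```

```text
[ 0.55483291 -0.19459277  0.27698453] [ 0.58426176 -0.21243392  0.22783541] [0.67437972 0.67437972 0.07159485 0.29205848]
dp [[-0.37, 0.1, -0.02], [-0.37, 0.1, -0.0], [-0.37, 0.1, 0.01], [-0.37, 0.1, 0.03], [-0.37, 0.1, 0.04], [-0.36, 0.09, 0.05], [-0.36, 0.09, 0.07], [-0.36, 0.09, 0.08], [-0.36, 0.08, 0.09], [-0.36, 0.08, 0.11], [-0.35, 0.08, 0.12], [-0.35, 0.07, 0.13]] dr [-0.499, -0.302, 0.0] n 12 pos [ 0.5078 -0.0188  0.269 ]
```

Emit:
play_rows --grip '[1,1,1,1,1,1,1,1,1,1]' --dp '[[-0.37,0.1,-0.02],[-0.37,0.1,0],[-0.37,0.1,0.01],[-0.37,0.1,0.03],[-0.37,0.1,0.04],[-0.36,0.09,0.05],[-0.36,0.09,0.07],[-0.36,0.09,0.08],[-0.36,0.08,0.09],[-0.36,0.08,0.11]]' --dr '[[-0.5,-0.3,0],[-0.5,-0.3,0],[-0.5,-0.3,0],[-0.5,-0.3,0],[-0.5,-0.3,0],[-0.5,-0.3,0],[-0.5,-0.3,0],[-0.5,-0.3,0],[-0.5,-0.3,0],[-0.5,-0.3,0]]'

```text
time: 9.63
position: [0.5459, -0.1669, 0.2677]
orientation: [0.685, 0.684, 0.06, 0.244]
force: [0.3, 0.1, -2.6]
gripper_width: 0.458
finger_force: 110.8
```

Emit:
play_rows --grip '[1,1,1,1,1]' --dp '[[-0.35,0.08,0.12],[-0.35,0.07,0.13],[0,0,0],[0,0,0],[0,0,0]]' --dr '[[-0.5,-0.3,0],[-0.5,-0.3,0],[0,0,0],[0,0,0],[0,0,0]]'

```text
time: 10.05
position: [0.5541, -0.1952, 0.2698]
orientation: [0.675, 0.674, 0.072, 0.29]
force: [0.4, 0.6, -1.5]
gripper_width: 0.46
finger_force: 111.2
```

```bash
cat > chk.py <<'E'
from h import *
ps=[];qs=[]
for i in range(6):
    s=env.read_state();ps.append(s["position"]);qs.append(s["orientation"]);env.camera("wrist")
T=np.mean(ps,0);r=R.from_quat(qs).mean();print(T.round(4),np.std(ps,0).round(4),s["qpos"].round(3),s["gripper_width"])
ft=T+r.apply(OFF);dl=ft-Lp;print("foot",ft.round(4),"out",dl@Lz,"side",(dl-dl@Lz*Lz).round(4),"ang",np.arccos(-r.apply([0,0,1])@Lz))
rows(tcp(.09),R1,6,p0=T,r0=r)
E
python3 chk.py
```

```text
[ 0.5548 -0.1953  0.2707] [0.0004 0.     0.0004] [-0.258 -0.22  -0.451  0.749 -0.161  1.265] 0.4585559070574679
foot [ 0.5784 -0.2113  0.2315] out 0.14461081225145794 side [-0.0027  0.001  -0.002 ] ang 0.0023524886759899387
dp [[-0.01, 0.01, 0.23], [-0.01, 0.01, 0.23], [-0.01, 0.01, 0.23], [-0.01, 0.01, 0.23], [-0.01, 0.01, 0.23], [-0.01, 0.01, 0.23]] dr [-0.001, -0.004, -0.004] n 6 pos [ 0.5548 -0.1953  0.2707]
```

Before the last approach, I check from here what the scene camera sees of the pin and the lens.

Emit:
play_rows --grip '[1,1,1,1,1,1,1,1,1]' --dp '[[-0.01,0.01,0.15],[-0.01,0.01,0.25],[-0.01,0.01,0.3],[-0.01,0.01,0.3],[-0.01,0.01,0.25],[-0.01,0.01,0.13],[0,0,0],[0,0,0],[0,0,0]]' --dr '[[0,0,0],[0,0,0],[0,0,0],[0,0,0],[0,0,0],[0,0,0],[0,0,0],[0,0,0],[0,0,0]]'

```text
time: 11.1
position: [0.5839, -0.2142, 0.2281]
orientation: [0.675, 0.674, 0.073, 0.292]
force: [-0.9, -0.5, -2.1]
gripper_width: 0.458
finger_force: 111.2
```

```bash
python3 chk.py; python3 - <<'E'
from h import *
q,dq=env.camera("scene");P=pts("scene",dq)
K=lambda X,n="scene":(lambda m:(lambda c:np.array(m["K"])@np.array([c[0],-c[1],-c[2]])/-c[2])(np.array(m["extrinsics"])[:3,:3].T@(np.array(X)-np.array(m["extrinsics"])[:3,3])))(env.camera_model(n))[:2]
print("expect foot px",K(Lp+.09*Lz),"glass",K(Lp),"tray",)
w,dw=env.camera("wrist")
cv2.imwrite("pics/f.png",np.hstack([cv2.resize(q[90:210,90:250,::-1],(400,300),interpolation=cv2.INTER_CUBIC),cv2.resize(w[...,::-1],(400,300))]))
T,dt=env.camera("top");Pt=pts("top",dt);k,l,s,ce=cv2.connectedComponentsWithStats(((Pt[...,2]>.07)&(Pt[...,2]<.1)&(dt>0)).astype(np.uint8))
print([Pt[l==i].mean(0).round(3).tolist() for i in range(1,k) if s[i,4]>60])
E
```

```text
[ 0.5839 -0.2142  0.2284] [0.     0.     0.0001] [-0.281 -0.148 -0.49   0.634 -0.149  1.246] 0.461408383297884
foot [ 0.6075 -0.2302  0.1893] out 0.09012758236371858 side [-0.0003 -0.0017  0.0005] ang 0.0018255473245719167
dp [[0.01, 0.0, 0.0], [0.01, 0.0, 0.0], [0.01, 0.0, 0.0], [0.01, 0.0, 0.0], [0.01, 0.0, 0.0], [0.01, 0.0, 0.0]] dr [0.003, -0.002, -0.005] n 6 pos [ 0.5839 -0.2142  0.2284]
expect foot px [171.83282574 135.63895511] glass [158.38937579 154.62966819] tray
[[0.684, -0.27, 0.087], [0.636, 0.292, 0.076], [0.54, 0.344, 0.083], [0.525, 0.174, 0.083], [0.423, 0.262, 0.077], [0.423, 0.157, 0.077], [0.066, 0.005, 0.081]]
```

View pics/f.png

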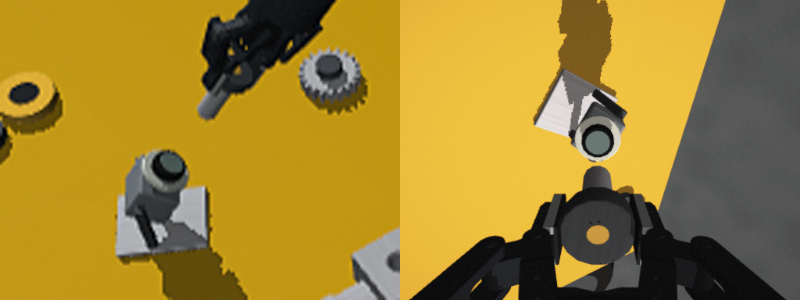

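The foot is at scene crop (207,112), which is full-frame (172.8,134.8). The expected position is (171.8,135.6), so it agrees within 3 mm. The wrist view shows the shank pointing straight at the glass, and the other two pins still stand in the tray.

```bash
python3 -c "
from cell import env
print(env.sign_off())"
```

```text
the job is handed in; nothing more can be done
None
```

The 22 mm pin went about 41 mm deep into the bore and is now held foot to the lens, about 90 mm out and centred within about 2 mm by my estimate; the job is handed in (no verdict was returned).

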